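Clamp the lid of a culture jar with its swing strap and cam lever

ROBOT

A 6-joint arm with a two-finger parallel gripper is mounted at the origin on the work surface. World frame = base frame: x ahead of the robot, y to its left, z up, the work surface at z = 0. Lengths are in mm, angles in rad, forces in N, time in s.
With the tool pointing down it reaches from about 350 to 775 mm from the base axis. Payload 7.3 kg.
Tool frame: the origin (TCP) lies between the finger pads; the fingertips stand 8 mm ahead of it and the grasp point (between the pads) lies 11 mm behind it; y points along the fingers, z is the direction in which the jaws open and shut, and the axes are right-handed (so a half turn about y gives the same grasp; the last joint's range is limited). The gripper opens to 92 mm and grips with 3 to 60 N. Pads are 19 mm wide; open, the fingers measure 130 mm over their backs; the gripper's body (75 mm by 190 mm) begins 47 mm behind the grasp point.
Start: joints at [1.121, 0.342, 1.524, -0, 1.275, -0.146], TCP at [157.039, 500.984, 208.741] pointing down, gripper open.
Joint ranges: [-2.53, 2.53], [-0.77, 2.02], [0.04, 2.7], [-1, 4.14], [0.28, 2.66], [-3.11, 3.11]. Speed limits (rad/s): [2.57, 2.57, 3.14, 3.14, 3.14, 3.14].

INTERFACE

Orientations are given as [roll, pitch, yaw] about the fixed x, y, z axes, in that order (R = Rz(yaw) Ry(pitch) Rx(roll)).
In Python, from plant import bot, vision, job gives the robot as it stands. The module is installed in compiled form; this text tells all that it offers.
- The arm moves only by the tool arm_command, never from a script. Its argument "deltas" is a list of rows, each a list of 4 numbers: the shift along the tool's x, y, z in m, then the turn about the tool's y in degrees. In form: [[x, y, z, twist], ...]. A call has 1 to 5 rows; each row shifts and turns the commanded pose from where the row before left it, along the tool's axes as they then stand; what a row does not reach is not made up. A row lasts 1/10 s, in which the tool goes at most 50 mm and 8.59 degrees, less where a joint would pass 70% of its speed; a pose out of reach is approached as far as the arm can. A call is refused whole if a number of a shift passes 0.05 or a number of a turn 8.59, either way. A call with a gripper value outside its range is refused whole. "claw" is the closure in counts, from 0 (fully open) to 255 (shut), set as the call begins (left out, the last holds). The fingers move at their own pace and stop on an object; the grip force is fixed at half the most. Time passes only in rows, so rows that do not move let the fingers close. It gives the time, the measured TCP pose, the force and the opening at its end, in the units of the state.
- bot.get_obs(): the state, without advancing time (a new reading comes with each control period).
- vision.capture(name): name is "side" or "top" or "wrist"; returns a dict with "img" (400x640x3 uint8, red, green, blue), "camera_matrix" (3x3 intrinsics, pixels), "world_to_cam" (4x4, takes a point from world to camera coordinates); the wrist camera has in their place "mount" (4x4, takes a point from camera to tool coordinates, whose origin is the TCP and whose axes are the tool frame's). Camera axes: x right, y down, z forward; pixel columns grow to the right and rows downward; lengths in mm; the calibration is good to about 2 mm. The wrist camera is an equidistant fisheye: a pixel r from the principal point sees the ray r / f radians off the axis. A picture is of the moment at which its call begins: read the wrist's pose just before it. There is no depth.
- job.close_job(): hands the job in, once; it reports no verdict.
Trained networks look in a picture, given as the dict that the camera call returned (one of the last four; its "shot" number tells which), for a name from the list of things; names that differ only in an ending like _2 or _b are one class to them, and where a whole thing is asked for, a point or a joint stands for the part that bears it (a point fixed in the world has none). Each returns a list of dicts, best first, with "confidence" (0 to 1); they miss things now and then, are a little off and sometimes report something else, mostly with a low value. They report only what shows in the picture. A call takes as long as a camera call. They do not tell look-alikes from the thing itself.
- vision.find_in(picture, name): "xyz" ([x, y, z] in mm, in the coordinates of the camera as it stood for that picture, good to about 4 mm: the middle of the surface that is visible of it).
- vision.regions_of(picture, name): "mask" (400x640 bool, what is visible of it).
The state is a dict: "time": time; "joint_positions": joint angles; "dq": joint speeds; "tau": joint torques, N m; "tool_pos": TCP position; "tcp_rot": TCP orientation; "contact_force": force on the tool from outside, world axes, zero at the start; "moment": the same for the moment, N m; "grip_width": finger opening in mm.
Only numpy, scipy, OpenCV 4.12 (cv2) and the standard library are available. Lean on these libraries where they do the work, as an engineer would, in place of code of your own. Each camera call takes 0.05 s, during which the arm holds its last target. There are 200 camera calls.

TASK

Clamp the culture jar shut, just by pushing with a finger or the fingertips: swing the open clamp strap round over the lid until it is fully home in its keeper, and only then push the red cam lever all the way down so that its cam holds the lid. Pick nothing up, do not knock the loose lid off its seat, and leave the flasks, the bottle and the loose stopper standing where they are.

Things in the scene. Friction and masses are not known exactly. Their poses are not given: they have to be found in the camera images.
- stand: White clamp stand bolted to the black bench, a clear round culture jar (108 mm diameter, rim 112 mm above the bench) standing on its middle. Base plate 216 x 140 x 12 mm. Origin: centre of the plate's underside, on the bench, straight below the jar's axis. x points along the strap's home line from the keeper to the pivot post, y to the left of x, z up.
- keeper (a point): Middle of the mouth of the steel C-shaped keeper, at x = -76 mm of the stand, 141 mm above the bench. The keeper is 16 mm wide in x; upright at stand y = 17 to 29 mm; jaws y = -17 to 29 mm, upper at 154 to 164 mm height, lower at 118 to 128 mm. It is open towards the stand's -y: the strap enters from there.
- pivot (a point): Top of the steel pivot post (18 mm diameter) at x = +76 mm, y = 0 of the stand, 134 mm above the bench; the strap turns about its vertical axis.
- strap (a joint): Clamp strap: steel twin-bar bridge 30 mm wide, 16 mm thick (134 to 150 mm above the bench), turning level about the pivot post. Value in rad: 0 = home over the lid, in the keeper (a stop); positive = swung open to the stand's -y side, to 1.7 (a stop). At q it points from the post along (-cos q, -sin q) of the stand. Stays where left: friction 0.25 N m, about 1.5 N at the tail.
- strap_tail (a point): Centre of the strap's blue tail, 191 mm from the pivot axis, 142 mm above the bench. The tail is 50 mm long (166 to 216 mm from the pivot), 20 mm wide, 16 mm thick; it always stands out beyond the lid, and beyond the keeper when home, with over 100 mm free below it, so a finger can push on its side.
- lever (a joint): Cam lever in the strap, 90 mm long from its pin, 9 mm thick, outer 52 mm a red grip 18 mm wide. Value in rad: 0 = upright (a stop), grows as it is pushed over towards the pivot post and down; 1.3 = fully down (a stop), lying above the strap. Elevation above level = pi/2 minus the value. Stays where left; about 2 N at the tip moves it, rising to about 12 N as the cam bears on the lid.
- lever_pin (a point): The lever's pin, between the strap's two bars, on its centre line 76 mm from the pivot axis and 146 mm above the bench; it turns with the strap and is over the lid's centre when the strap is home.
- lever_tip (a point): Centre of the free end of the red lever, 90 mm from its pin.
- cam: Dark steel eccentric cam, 23 mm diameter and 12 mm wide, at the foot of the lever between the strap's bars; it turns with the lever. With the strap home it meets the lid's boss at a lever value of about 0.5 and presses it with about 85 N when the lever is fully down; with the lever upright it clears the boss. Origin on the lever's pin.
- lid: Loose grey lid, 116 mm diameter, 12 mm thick, about 0.3 kg, resting on the jar with an 8 mm spigot inside its mouth; a steel boss 28 mm wide stands 6 mm up at its centre (top 130 mm above the bench) and two brass gas ports 8 mm high beside it. Origin: centre of the flange's underside, 112 mm above the bench; z up.
- flask_clear: Bystander: clear conical flask with a red stopper, 68 mm diameter at the foot, 117 mm high. Origin: centre of its underside.
- flask_amber: Bystander: amber conical flask with a red stopper, 68 mm diameter at the foot, 117 mm high. Origin: centre of its underside.
- bottle: Bystander: amber bottle with a black cap, 56 mm diameter, 115 mm high. Origin: centre of its underside.
- stopper: Bystander: loose red stopper standing on the bench below the strap's path, up to 32 mm diameter, 28 mm high. Origin: centre of its underside.
There are look-alikes about, which are no part of the job. What is meant by the lid is not pink, and is the larger of those in its own colour.

How it is judged (in metres and radians):
On the way, in this order (a step that is already met when the one before it is completed fails the run):
1. the strap is swung home over the lid, into its keeper, with the lever still up (value of joint strap below 0.06 rad and value of joint lever below 0.7 rad), for 0.2 s.
2. the cam lever is pushed fully down on the strap and presses the lid (value of joint lever above 1.22 rad and value of joint strap below 0.06 rad and contact force between cam and lid above 20 N), for 0.2 s.
At the end, for the whole second after the job is handed in: Strap home in its keeper (within 0.06 rad); lever down (over 1.22 of 1.3 rad), its cam pressing the lid with over 20 N; lid flat on the jar, within 6 mm of its axis and not raised 3 mm; flasks, bottle and stopper upright within 15 mm of where they were (all of step 2 and horizontal distance between lid and stand below 0.006 m and angle between lid's own z axis and vertical below 0.04 rad and z of lid in the frame of stand below 0.115 m and distance of each of flask_clear, flask_amber, bottle, stopper from where it was at the start of the episode below 0.015 m and angle between each of flask_clear, flask_amber, bottle, stopper's own z axis and vertical below 0.1 rad); the robot touches nothing.
It fails at once if the lever is pushed down while the strap is not over the lid (value of joint lever above 0.7 rad and value of joint strap above 0.1 rad).
It fails at once if the lid is lifted, tipped or knocked off its seat (z of lid in the frame of stand above 0.117 m or angle between lid's own z axis and vertical above 0.08 rad or horizontal distance between lid and stand above 0.01 m).
It fails at once if a flask, the bottle or the stopper is pushed, lifted or tipped (distance of any of flask_clear, flask_amber, bottle, stopper from where it was at the start of the episode above 0.015 m or angle between any of flask_clear, flask_amber, bottle, stopper's own z axis and vertical above 0.3 rad).
It also fails if it takes over 59 s, if anything falls off the work surface, if the arm or the gripper's body presses on something with over 40 N, if the wrist force passes 120 N, or if a joint passes its speed limit or range.

## Working session

There is one attempt and no reset: what is moved stays moved. The work goes in short steps, Python scripts to look and compute and a tool call to move; the robot and the scene stay as the last step left them, time stands still between calls to the robot, and variables do not carry over. Pictures are saved under pics/ and viewed, about 8 in all and at most 12, crops included, and the job is handed in when it is done.

Besides the shell and the picture viewer there is one more tool, called after ">>>" as name(argument=value, ...) on one line, values as JSON. arm_command: Moves the arm, as the interface text tells. Its arguments: {"type":"object","properties":{"deltas":{"type":"array","items":{"type":"array","items":{"type":"number"}}},"claw":{"type":"number"}},"required":["deltas"]}

```bash
mkdir -p pics; cat > h.py <<'E'
import numpy as np, cv2
from plant import bot, vision, job
from scipy.spatial.transform import Rotation as R
def save(c,n): cv2.imwrite(f'pics/{n}.png',cv2.cvtColor(c['img'],cv2.COLOR_RGB2BGR))
def toworld(c,p):
    T=np.linalg.inv(c['world_to_cam']); return (T@np.r_[p,1])[:3]
def proj(c,P):
    p=(c['world_to_cam']@np.r_[P,1])[:3]; q=c['camera_matrix']@p; return q[:2]/q[2]
def ray(c,uv,z):
    T=np.linalg.inv(c['world_to_cam']); d=T[:3,:3]@np.linalg.inv(c['camera_matrix'])@np.r_[uv,1]; o=T[:3,3]
    return o+d*(z-o[2])/d[2]
E
python3 - <<'E'
from h import *
o=bot.get_obs(); print({k:np.round(v,3) for k,v in o.items()})
print(R.from_euler('xyz',o['tcp_rot']).as_matrix().round(3))
for n in ('top','side'):
    c=vision.capture(n); save(c,n+'0')
    for k in ('stand','keeper','pivot','strap','strap_tail','lever','lever_pin','lever_tip','lid','flask_clear','flask_amber','bottle','stopper'):
        try:
            for d in vision.find_in(c,k)[:3]:
                w=toworld(c,d['xyz']); print(n,k,round(d['confidence'],2),w.round(),proj(c,w).round())
        except Exception as e: print(k,e)
E
```

```text
{'time': np.float64(0.0), 'joint_positions': array([ 1.121,  0.343,  1.525,  0.   ,  1.275, -0.146]), 'dq': array([-0.001, -0.   ,  0.   , -0.001, -0.001, -0.002]), 'tau': array([ -0.   , -43.124, -24.422,   0.072,   0.056,  -0.   ]), 'tool_pos': array([156.824, 500.571, 208.046]), 'tcp_rot': array([-1.572,  0.   , -0.304]), 'contact_force': array([0.014, 0.708, 0.76 ]), 'moment': array([-0.052, -0.018,  0.043]), 'grip_width': np.float64(91.936)}
[[ 0.954 -0.001  0.299]
 [-0.299 -0.001  0.954]
 [-0.    -1.    -0.002]]
top stand 0.77 [575.  69.   7.] [345. 223.]
top keeper 0.56 [576.  66.  15.] [347. 222.]
top pivot 0.69 [580.  65.  14.] [347. 220.]
top strap 0.88 [615.  11. 149.] [384. 192.]
top strap_tail 0.75 [613.  12. 153.] [384. 193.]
top lever 0.47 [622.  24. 196.] [380. 184.]
top lever_pin 0.59 [615.  10. 153.] [385. 192.]
top lever_tip 0.66 [622.  23. 196.] [380. 185.]
top lid 0.89 [580.  87. 123.] [337. 215.]
top lid 0.77 [721. -84.  24.] [425. 145.]
top lid 0.68 [520. -86.  19.] [428. 252.]
top flask_clear 0.85 [483. 201.  36.] [275. 272.]
top flask_amber 0.97 [543. 284.  43.] [230. 240.]
top bottle 0.68 [607. 225.  81.] [259. 203.]
side stand 0.55 [547.  45.  46.] [341. 281.]
side keeper 0.97 [544.  43.  54.] [340. 280.]
side pivot 0.6 [547.  45.  48.] [341. 280.]
side strap 0.64 [612.   8. 149.] [384. 239.]
side strap 0.15 [575.  81. 128.] [339. 235.]
side strap_tail 0.84 [611.  13. 150.] [382. 238.]
side lever 0.71 [618.  14. 200.] [388. 216.]
side lever 0.59 [595. -20.  32.] [382. 292.]
side lever_pin 0.84 [611.   5. 153.] [385. 239.]
side lever_tip 0.81 [619.  16. 201.] [387. 214.]
side lever_tip 0.33 [596. -23.  31.] [383. 293.]
side lid 0.93 [520. -88.  11.] [382. 349.]
side lid 0.91 [717. -87.  21.] [448. 282.]
side lid 0.62 [576.  78. 126.] [341. 236.]
side flask_clear 0.97 [477. 194.  46.] [263. 255.]
side bottle 0.73 [605. 216.  71.] [305. 210.]
side stopper 0.65 [593. -20.  29.] [381. 294.]
```

```bash
python3 - <<'E'
import cv2
for n,(x0,x1,y0,y1) in {'top0':(220,460,110,300),'side0':(240,500,170,365)}.items():
    i=cv2.imread(f'pics/{n}.png')[y0:y1,x0:x1]; cv2.imwrite(f'pics/{n}c.png',cv2.resize(i,None,fx=3,fy=3,interpolation=cv2.INTER_CUBIC))
E
```

```text
(no output)
```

View pics/top0c.png

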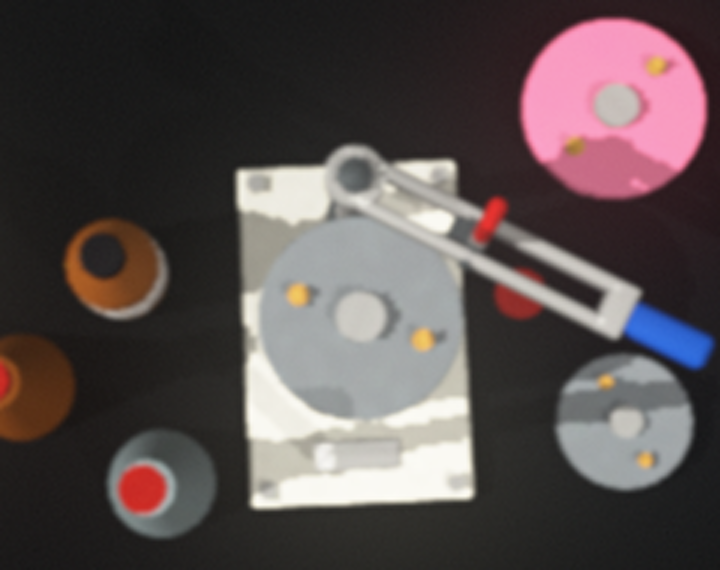

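View pics/side0c.png

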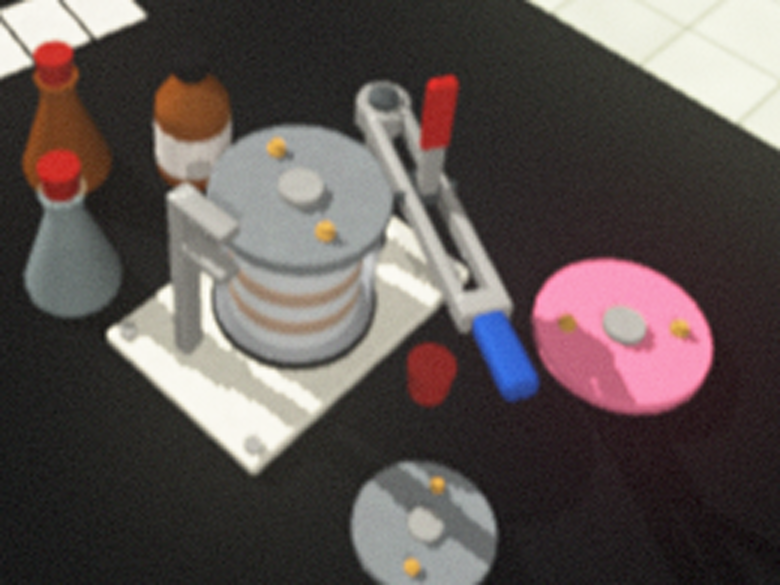

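The grey lid on the jar (top image 337,215) is the target. The look-alikes are the pink lid (425,145) and the smaller grey lid on the bench (428,252). The strap is open by about 1.2 rad with the lever upright, and the loose stopper (393,208) lies below the strap.

```bash
python3 - <<'E'
from h import *
c=vision.capture('top')
f=lambda x,y:(x/3+220,y/3+110)
piv=ray(c,f(354,173),150);boss=ray(c,f(362,316),130);keep=ray(c,f(362,453),164);tail=ray(c,f(668,333),150);tend=ray(c,f(703,352),150)
for n,v in dict(piv=piv,boss=boss,keep=keep,tail=tail,tend=tend).items(): print(n,v.round(1))
# base plate corners at z=12
for p in [(238,170),(456,160),(473,497),(252,508)]: print('corner',ray(c,f(*p),12).round(1))
print('piv-boss',np.linalg.norm((piv-boss)[:2]),'piv-tail',np.linalg.norm((piv-tail)[:2]), 'tend',np.linalg.norm((piv-tend)[:2]))
c2=vision.capture('side')
g=lambda x,y:(x/3+240,y/3+170)
print('side piv',ray(c2,g(384,98),150).round(1),'boss',ray(c2,g(301,188),130).round(1),'tail',ray(c2,g(505,353),150).round(1))
for n,cc in (('top',c),('side',c2)):
  for d in vision.regions_of(cc,'stand')[:1]: print(n, d['confidence'])
E
```

```text
piv [657.   86.5 150. ]
boss [579.7  82.2 130. ]
keep [504.3  84.2 164. ]
tail [567.9 -82.7 150. ]
tend [ 557.5 -101.3  150. ]
corner [684.  156.8  12. ]
corner [689.5  16.4  12. ]
corner [474.8   9.4  12. ]
corner [468.6 148.2  12. ]
piv-boss 77.39392927763762 piv-tail 191.27242794123575 tend 212.52993693080177
side piv [658.4  89.2 150. ] boss [578.3  82.  130. ] tail [563.9 -84.3 150. ]
top 0.66
side 0.95
```

>>> arm_command(deltas=[[0, -0.036, 0, 0], [0, -0.036, 0, 0], [0.031, 0, -0.022, 0], [0.031, 0, -0.022, 0], [0.031, 0, -0.022, 0]], claw=255)

```text
time: 2.1
tool_pos: [226.5, 409.2, 281.0]
tcp_rot: [-1.57, -0.0, -0.303]
contact_force: [0.7, 0.4, 0.5]
grip_width: 56.3
```

>>> arm_command(deltas=[[0.031, 0, -0.022, 0], [0.031, 0, -0.022, 0], [0.031, 0, -0.022, 0], [0.031, 0, -0.022, 0], [0.031, 0, -0.022, 0]])

```text
time: 2.6
tool_pos: [341.7, 257.5, 280.9]
tcp_rot: [-1.57, -0.0, -0.304]
contact_force: [0.4, 1.5, -0.1]
grip_width: 16.5
```

>>> arm_command(deltas=[[0.031, 0, -0.022, 0], [0.031, 0, -0.022, 0], [0.031, 0, -0.022, 0], [0.031, 0, -0.022, 0], [0.031, 0, -0.022, 0]])

```text
time: 3.1
tool_pos: [456.8, 106.1, 280.9]
tcp_rot: [-1.57, -0.0, -0.304]
contact_force: [0.7, 0.7, -0.6]
grip_width: 0.4
```

>>> arm_command(deltas=[[0.031, 0, -0.022, 0], [0.031, 0, -0.022, 0], [0.031, 0, -0.022, 0], [0.031, 0, -0.022, 0], [0.031, 0, -0.022, 0]])

```text
time: 3.6
tool_pos: [571.8, -45.2, 280.7]
tcp_rot: [-1.571, -0.0, -0.304]
contact_force: [0.4, 0.6, 0.0]
grip_width: 0.5
```

>>> arm_command(deltas=[[0.031, 0, -0.022, -8], [0, 0, 0, -8], [0, 0, 0, -8], [0, 0, 0, -8], [0, 0, 0, -8]])

```text
time: 4.1
tool_pos: [594.0, -74.3, 280.5]
tcp_rot: [-1.57, 0.0, 0.4]
contact_force: [-0.5, -0.5, 0.3]
grip_width: 0.4
```

>>> arm_command(deltas=[[0, 0, 0, -8], [0, 0, 0, -8], [0, 0, 0, -8], [0, 0, 0, -8], [0, 0, 0, -8]])

```text
time: 4.6
tool_pos: [594.0, -74.1, 280.6]
tcp_rot: [-1.571, -0.0, 1.098]
contact_force: [-0.0, 0.0, 0.4]
grip_width: 0.5
```

>>> arm_command(deltas=[[-0.025, 0, -0.032, 0], [0, 0.038, 0, 0], [0, 0.038, 0, 0], [0, 0.038, 0, 0], [0, 0.038, 0, 0]])

```text
time: 5.1
tool_pos: [610.8, -111.1, 127.3]
tcp_rot: [-1.571, -0.0, 1.092]
contact_force: [0.1, 0.1, 0.2]
grip_width: 0.2
```

```bash
python3 - <<'E'
from h import *
o=bot.get_obs(); print(o['tool_pos'],o['tcp_rot'],o['contact_force'])
t=vision.capture('top'); s=vision.capture('side')
im=np.hstack([cv2.resize(t['img'][150:290,320:470],(400,373)),cv2.resize(s['img'][180:320,330:480],(400,373))])
cv2.imwrite('pics/a.png',im[:,:,::-1])
E
```

```text
[ 610.80458647 -111.07938524  127.31391375] [-1.57107106e+00 -1.80411694e-04  1.09220590e+00] [0.0911446  0.14542963 0.18265509]
```

View pics/a.png

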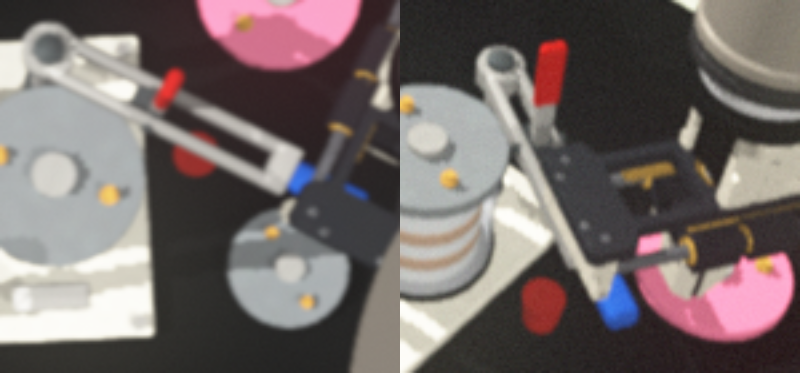

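The closed fingers are outside the blue tail, with clearance to the strap and stopper. Next I push along the arc.

>>> arm_command(deltas=[[0, 0, 0.006, 0], [0, 0, 0.006, 0], [0, 0, 0.005, 0], [0, 0, 0.003, 0], [0, 0, 0.003, 0]])

```text
time: 5.7
tool_pos: [590.6, -100.3, 129.9]
tcp_rot: [-1.573, -0.0, 1.093]
contact_force: [-0.2, -0.2, -0.2]
grip_width: 0.1
```

>>> arm_command(deltas=[[-0.001, 0, 0.01, 3], [-0.001, 0, 0.01, 3], [-0.001, 0, 0.01, 3], [-0.001, 0, 0.01, 3], [-0.001, 0, 0.01, 3]])

```text
time: 6.2
tool_pos: [546.2, -77.5, 129.4]
tcp_rot: [-1.573, -0.0, 0.828]
contact_force: [0.5, -2.1, -0.0]
grip_width: 0.1
```

>>> arm_command(deltas=[[-0.001, 0, 0.01, 3], [-0.001, 0, 0.01, 3], [-0.001, 0, 0.01, 3], [-0.001, 0, 0.01, 3], [-0.001, 0, 0.01, 3]])

```text
time: 6.7
tool_pos: [509.3, -43.5, 129.4]
tcp_rot: [-1.572, -0.001, 0.567]
contact_force: [-0.5, -2.3, 1.9]
grip_width: 0.4
```

```bash
cat >> h.py <<'E'
def loc(q=None):
    o=bot.get_obs(); y=o['tcp_rot'][2]; x=np.array([np.cos(y),np.sin(y)]); z=np.array([-x[1],x[0]])
    v=o['tool_pos'][:2]-[655.2,85.3]; print('t',o['time'],'r',-v@x,'off',-v@z,'yaw-stand',y-.037,o['tool_pos'].round(1),o['contact_force'].round(1))
E
python3 - <<'E'
from h import *
loc()
t=vision.capture('top'); s=vision.capture('side')
im=np.hstack([cv2.resize(t['img'][150:290,320:470],(400,373)),cv2.resize(s['img'][180:320,310:460],(400,373))])
cv2.imwrite('pics/b.png',im[:,:,::-1])
E
```

```text
t 6.7 r 192.24730094710588 off 30.30566668918945 yaw-stand 0.5296624044685182 [509.3 -43.5 129.4] [-0.5 -2.3  1.9]
```

View pics/b.png

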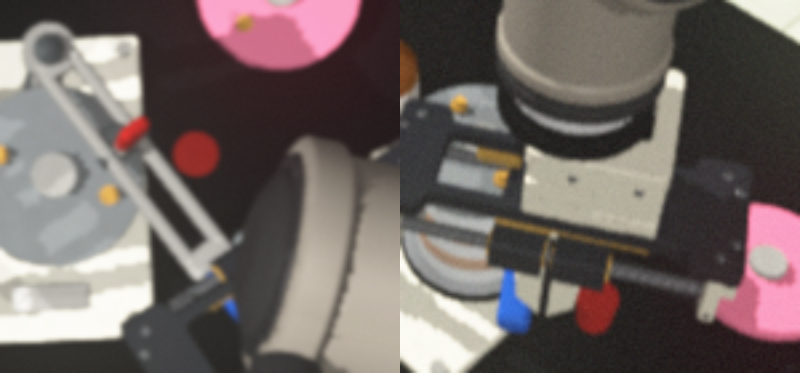

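The strap is following the finger, now at about 0.55 rad with the lever upright. Continuing.

>>> arm_command(deltas=[[-0.001, 0, 0.01, 3], [-0.001, 0, 0.01, 3], [-0.001, 0, 0.01, 3], [-0.001, 0, 0.01, 3], [-0.001, 0, 0.01, 3]])

```text
time: 7.3
tool_pos: [482.7, -1.2, 129.1]
tcp_rot: [-1.572, -0.0, 0.306]
contact_force: [-0.8, -1.8, 2.0]
grip_width: 0.2
```

>>> arm_command(deltas=[[-0.001, 0, 0.01, 3], [-0.001, 0, 0.01, 3], [-0.001, 0, 0.0085, 2.5], [-0.001, 0, 0.007, 2], [-0.001, 0, 0.005, 1.5]])

```text
time: 7.8
tool_pos: [468.8, 37.5, 129.1]
tcp_rot: [-1.571, -0.0, 0.098]
contact_force: [-0.8, -1.5, 1.6]
grip_width: 0.6
```

```bash
python3 -c "
from h import *
loc()"
```

```text
t 7.8 r 190.14684282539943 off 29.273644306493733 yaw-stand 0.0612577095803574 [468.8  37.5 129.1] [-0.8 -1.5  1.6]
```

>>> arm_command(deltas=[[0, 0, 0.004, 1.2], [0, 0, 0.004, 1.2], [0, 0, 0.003, 1], [0, 0, 0.002, 0], [0, 0, 0.001, 0]])

```text
time: 8.3
tool_pos: [467.7, 51.7, 128.7]
tcp_rot: [-1.571, 0.0, 0.039]
contact_force: [-3.1, -2.3, 1.6]
grip_width: 0.2
```

```bash
python3 -c "
from h import *
loc()"
```

```text
t 8.3 r 188.69663105727693 off 26.342167035615418 yaw-stand 0.0018414146057271 [467.7  51.7 128.7] [-3.1 -2.3  1.6]
```

>>> arm_command(deltas=[[0, 0, 0.001, 0], [0, 0, 0.001, 0], [0, 0, 0.001, 0], [0, 0, 0.001, 0], [0, 0, 0, 0]])

```text
time: 8.8
tool_pos: [467.6, 55.7, 128.7]
tcp_rot: [-1.571, -0.0, 0.038]
contact_force: [-0.9, -1.5, 1.4]
grip_width: 0.5
```

>>> arm_command(deltas=[[0, 0, 0.001, 0], [0, 0, 0.001, 0], [0, 0, 0.001, 0], [0, 0, 0.001, 0], [0, 0, 0, 0]])

```text
time: 9.3
tool_pos: [467.4, 59.7, 128.7]
tcp_rot: [-1.571, -0.0, 0.038]
contact_force: [-2.3, -0.6, 1.0]
grip_width: 0.2
```

```bash
python3 - <<'E'
from h import *
loc()
t=vision.capture('top'); s=vision.capture('side')
im=np.hstack([cv2.resize(t['img'][140:290,270:420],(400,400)),cv2.resize(s['img'][180:330,270:420],(400,400))])
cv2.imwrite('pics/c.png',im[:,:,::-1])
E
```

```text
t 9.3 r 188.59878121184104 off 18.361034568842893 yaw-stand 0.0013463210253606209 [467.4  59.7 128.7] [-2.3 -0.6  1. ]
```

View pics/c.png

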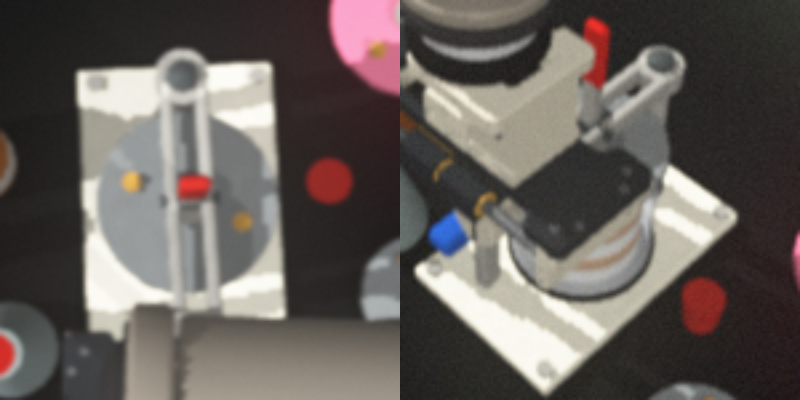

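The strap looks about 0.04–0.05 rad short of home: it runs from the pivot at (181,75) to (197,290) in the left panel. The force also shows no stop yet, so I keep pushing gently.

>>> arm_command(deltas=[[0, 0, 0.0015, 0], [0, 0, 0.0015, 0], [0, 0, 0.001, 0], [0, 0, 0.001, 0], [0, 0, 0, 0]])

```text
time: 9.9
tool_pos: [467.2, 63.6, 128.7]
tcp_rot: [-1.573, 0.0, 0.039]
contact_force: [-1.7, -7.4, 1.5]
grip_width: 0.0
```

>>> arm_command(deltas=[[0, 0, 0.001, 0], [0, 0, 0.001, 0], [0, 0, 0.001, 0], [0, 0, 0.001, 0], [0, 0, 0, 0]])

```text
time: 10.4
tool_pos: [467.3, 64.4, 129.0]
tcp_rot: [-1.578, 0.0, 0.039]
contact_force: [-2.5, -21.7, 3.8]
grip_width: 0.3
```

The force rose to 22 N at the stop, so the strap is home. I back off, rise, and move to the lever's keeper side.

>>> arm_command(deltas=[[0, 0, -0.015, 0], [0, 0, -0.015, 0], [0, -0.033, 0, 0], [0, -0.033, 0, 0], [0, -0.033, 0, 0]])

```text
time: 10.9
tool_pos: [468.3, 38.8, 228.8]
tcp_rot: [-1.57, -0.0, 0.038]
contact_force: [0.6, -0.1, -0.9]
grip_width: 0.8
```

>>> arm_command(deltas=[[0, 0, 0.022, 0], [0, 0, 0.022, 0], [0.03, 0, 0, 0], [0.03, 0, 0, 0], [0.022, 0, 0, 0]])

```text
time: 11.4
tool_pos: [550.1, 86.4, 227.7]
tcp_rot: [-1.57, -0.001, 0.039]
contact_force: [1.0, 0.3, 0.6]
grip_width: 0.3
```

```bash
python3 - <<'E'
from h import *
loc()
t=vision.capture('top'); s=vision.capture('side')
for n,c in (('t',t),('s',s)):
  for k in ('lever_tip','strap_tail'):
    for d in vision.find_in(c,k)[:1]: print(n,k,round(d['confidence'],2),toworld(c,d['xyz']).round(1))
im=np.hstack([cv2.resize(t['img'][140:290,270:420],(400,400)),cv2.resize(s['img'][180:330,270:420],(400,400))])
cv2.imwrite('pics/d.png',im[:,:,::-1])
E
```

```text
t 11.4 r 104.98550590149767 off -5.197707095667035 yaw-stand 0.0019038334606894872 [550.1  86.4 227.7] [1.  0.3 0.6]
t strap_tail 0.58 [469.1  77.7 149.8]
s lever_tip 0.81 [578.5  81.9 196.4]
s strap_tail 0.84 [569.8  82.7 149.6]
```

View pics/d.png

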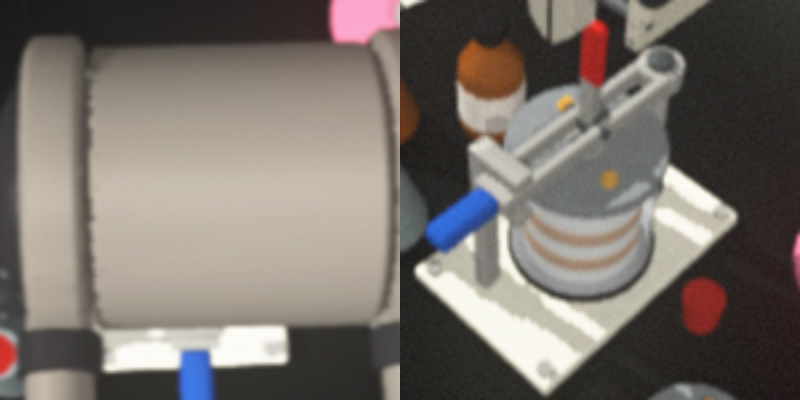

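The strap is seated in the keeper and the lever is upright. Next I push the lever over along its arc.

>>> arm_command(deltas=[[0.005, 0, -0.005, 0], [0.005, 0, 0, 0], [0.005, 0, 0, 0], [0.0074, 0, 0, 0], [0.0074, 0.0006, 0, 0]])

```text
time: 12.2
tool_pos: [579.1, 81.9, 227.2]
tcp_rot: [-1.571, -0.0, 0.038]
contact_force: [-0.8, -0.2, -1.1]
grip_width: 0.3
```

>>> arm_command(deltas=[[0.0073, 0.0014, 0, 0], [0.007, 0.002, 0, 0], [0.007, 0.003, 0, 0], [0.0065, 0.0035, 0, 0], [0.006, 0.004, 0, 0]])

```text
time: 12.7
tool_pos: [612.7, 83.1, 212.7]
tcp_rot: [-1.571, 0.0, 0.038]
contact_force: [-0.2, -0.4, 0.1]
grip_width: 0.4
```

```bash
python3 - <<'E'
from h import *
loc()
s=vision.capture('side')
cv2.imwrite('pics/e.png',cv2.resize(s['img'][180:330,270:420],(400,400))[:,:,::-1])
E
```

```text
t 12.7 r 42.53158858374958 off 0.5352753052446536 yaw-stand 0.0012816854178247308 [612.7  83.1 212.7] [-0.2 -0.4  0.1]
```

View pics/e.png

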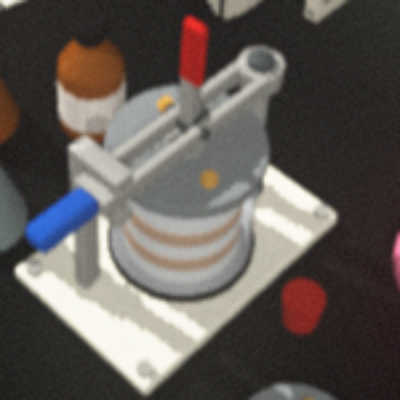

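```bash
python3 - <<'E'
from h import *
loc()
s=vision.capture('side'); p=bot.get_obs()['tool_pos']
for q in (p,p+[0,0,-8],p+[0,0,60],np.array([579.2,82.6,236]),np.array([579.2,82.6,146])): print(proj(s,q).round(), ((proj(s,q)-[270,180])*400/150).round())
for k in ('lever','lever_tip'):
    for d in vision.find_in(s,k)[:2]: print(k,round(d['confidence'],2),toworld(s,d['xyz']).round(1),proj(s,toworld(s,d['xyz'])))
cv2.imwrite('pics/f.png',cv2.resize(s['img'][60:260,240:480],(720,600),interpolation=cv2.INTER_CUBIC)[:,:,::-1])
E
```

```text
t 12.75 r 42.227023236890716 off 0.5968962519774872 yaw-stand 0.0011809414008337252 [613.   83.1 211.8] [-1.4 -0.6 -0.8]
[356. 191.] [229.  30.]
[356. 195.] [228.  39.]
[358. 164.] [236. -42.]
[343. 190.] [195.  26.]
[341. 226.] [189. 124.]
lever 0.82 [574.7  77.6 196.1] [342.28143021 209.5503434 ]
lever 0.66 [573.4  85.7 152.2] [337.48404853 224.68257315]
lever_tip 0.88 [578.9  81.8 199.6] [342.40134643 205.6974266 ]
```

View pics/f.png

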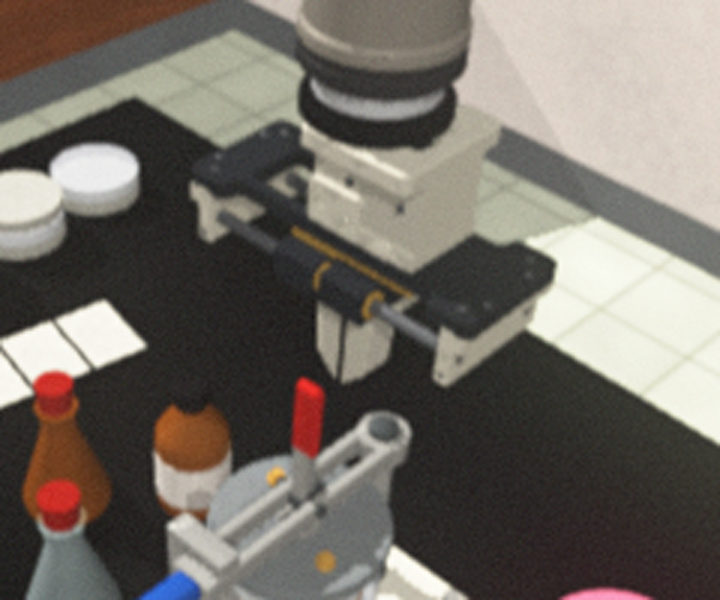

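The lever did not move. The fingertips show at crop (345,380), about 7 px (roughly 16 mm) higher than computed, so they passed over the lever tip at (308,380). I'll go back over it, come down lower and check the height.

>>> arm_command(deltas=[[0, -0.045, 0, 0], [-0.022, 0, 0, 0], [-0.022, 0, 0, 0], [-0.022, 0, 0, 0], [0, 0.03, 0, 0]])

```text
time: 13.4
tool_pos: [546.3, 80.8, 232.6]
tcp_rot: [-1.571, -0.009, 0.039]
contact_force: [0.3, 0.5, 0.1]
grip_width: 0.8
```

>>> arm_command(deltas=[[0, 0.016, 0, 0], [0, 0.016, 0, 0], [0, 0, 0, 0]])

```text
time: 13.7
tool_pos: [544.8, 80.6, 194.6]
tcp_rot: [-1.571, 0.004, 0.038]
contact_force: [-0.2, 0.3, -0.6]
grip_width: 0.4
```

```bash
python3 - <<'E'
from h import *
loc()
s=vision.capture('side'); p=bot.get_obs()['tool_pos']
print([((proj(s,q)-[270,140])*5).round() for q in (p+[0,0,-8],p+[0,0,8])])
cv2.imwrite('pics/g.png',cv2.resize(s['img'][140:260,270:420],(750,600),interpolation=cv2.INTER_CUBIC)[:,:,::-1])
E
```

```text
t 13.7 r 110.51466614171933 off 0.4906218511135978 yaw-stand 0.0013054212249799316 [544.8  80.6 194.6] [-0.2  0.3 -0.6]
[array([294., 400.]), array([295., 368.])]
```

View pics/g.png

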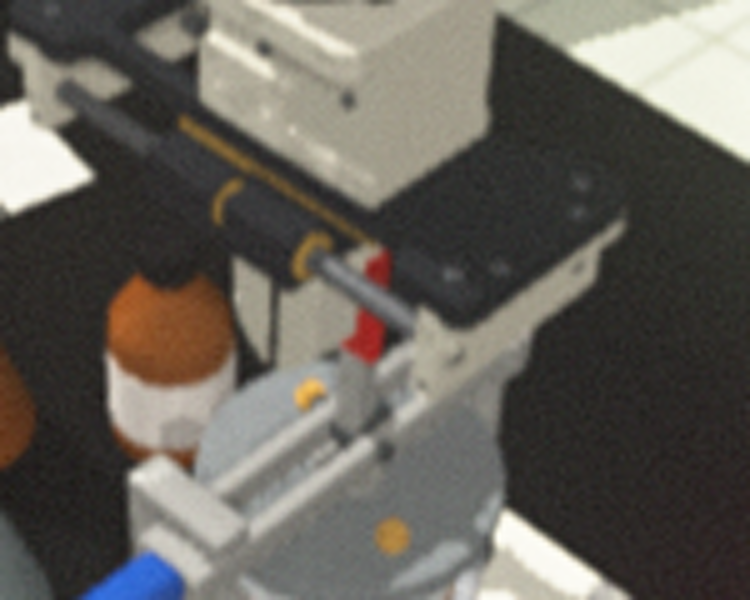

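The side view shows the fingers left of and apparently behind the lever at (370,310), which doesn't fit the computed position. I'll check from the wrist camera.

```bash
python3 - <<'E'
from h import *
loc()
w=vision.capture('wrist'); print(w['mount'].round(2),w['camera_matrix'])
M=w['mount'];K=w['camera_matrix']
def wp(P):
    p=np.linalg.inv(M)@np.r_[P,1]; r=np.hypot(p[0],p[1]); th=np.arctan2(r,p[2]); return (K[0,2]+K[0,0]*th*p[0]/r, K[1,2]+K[1,1]*th*p[1]/r)
for n,P in dict(tcp=(0,0,0),tip=(0,8,0),xp=(9.5,8,0),xm=(-9.5,8,0),zp=(0,8,19),zm=(0,8,-19)).items(): print(n,np.round(wp(P)))
for k in ('lever_tip','lever','strap_tail','lid'):
    for d in vision.find_in(w,k)[:2]: t=(M@np.r_[d['xyz'],1])[:3]; print(k,round(d['confidence'],2),t.round(1),np.round(wp(t)))
save(w,'w')
E
```

```text
t 13.75 r 109.67811613666238 off 0.5237975636430141 yaw-stand 0.001288008477475823 [545.6  80.6 196. ] [ 0.1 -0.2  0.7]
[[   0.      0.97    0.25  -66.79]
 [   0.     -0.25    0.97 -177.54]
 [   1.      0.     -0.     -0.37]
 [   0.      0.      0.      1.  ]] [[309.70691629   0.         312.27156567]
 [  0.         309.70691629 197.53575346]
 [  0.           0.           1.        ]]
tcp [313. 232.]
tip [313. 228.]
xp [313. 241.]
xm [313. 213.]
zp [343. 227.]
zm [283. 227.]
lever_tip 0.19 [-46.   93.3   0.9] [314. 144.]
strap_tail 0.61 [-61.9  41.8   0.9] [314. 127.]
strap_tail 0.38 [-48.1  92.6   0.6] [314. 142.]
lid 0.77 [ 2.8 70.2  2. ] [315. 205.]
lid 0.64 [ 148.7  172.8 -189.5] [177. 285.]
```

View pics/w.png

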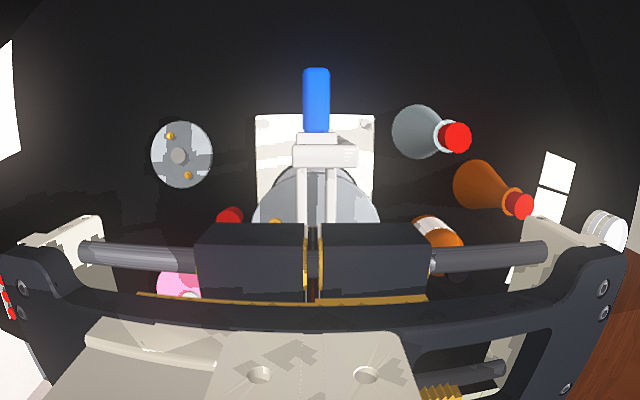

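```bash
python3 - <<'E'
from h import *
loc()
w=vision.capture('wrist');s=vision.capture('side'); M=w['mount'];K=w['camera_matrix'];o=bot.get_obs();Rm=R.from_euler('xyz',o['tcp_rot']).as_matrix()
def wp(W):
    p=np.linalg.inv(M)@np.r_[Rm.T@(np.array(W)-o['tool_pos']),1]; r=np.hypot(p[0],p[1]); th=np.arctan2(r,p[2]); return np.round((K[0,2]+K[0,0]*th*p[0]/r, K[1,2]+K[1,1]*th*p[1]/r))
c,si=np.cos(.037),np.sin(.037)
S=lambda x,y,z:(579.2+c*x-si*y,82.6+si*x+c*y,z)
for n,P in {'tail end':(-140,0,150),'tail root':(-90,0,150),'keeper top outer':(-84,-17,164),'keeper top outer+':(-84,29,164),'plate cor':(-108,70,12),'plate cor2':(-108,-70,12),'levertip':(0,0,236),'lever50':(0,0,196)}.items(): print(n,wp(S(*P)))
C=np.linalg.inv(s['world_to_cam']); print('side cam pos',C[:3,3].round(),'fwd',C[:3,2].round(2))
# finger corners in side pic g crop coords
for dx in(-9.5,9.5):
  for dy in (-19,19): print(dx,dy,((proj(s,o['tool_pos']+[dx,dy,-8])-[270,140])*5).round())
b=cv2.resize(w['img'][210:310,240:390],(750,500),interpolation=cv2.INTER_CUBIC); a=cv2.resize(s['img'][185:235,310:370],(600,500),interpolation=cv2.INTER_CUBIC)
cv2.imwrite('pics/x.png',np.hstack([b[:,150:600],a[:,:350]])[:,:,::-1])
E
```

```text
t 14.0 r 108.56687925892948 off 0.5586684036902451 yaw-stand 0.001256854882815718 [546.7  80.6 197.2] [0.3 0.5 0.1]
tail end [314.  65.]
tail root [314. 134.]
keeper top outer [289. 143.]
keeper top outer+ [357. 144.]
plate cor [373. 114.]
plate cor2 [254. 114.]
levertip [315. 314.]
lever50 [314. 278.]
side cam pos [ 213. -256.  688.] fwd [ 0.5   0.53 -0.69]
-9.5 -19 [314. 442.]
-9.5 19 [237. 381.]
9.5 -19 [355. 414.]
9.5 19 [278. 354.]
```

View pics/x.png

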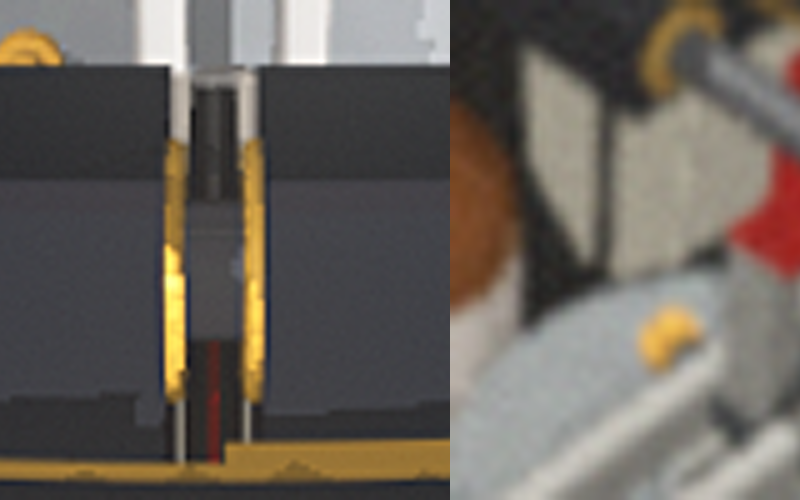

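The tool pose is right: wrist pixels match prediction within about 2 px. The closed fingertips, though, end about 25 mm higher than stated, which explains passing over the lever. I'll use tip z ≈ TCP + 18 and go 8 mm lower.

>>> arm_command(deltas=[[0, 0.008, 0, 0], [0.006, 0, 0.002, 0], [0.006, 0, 0, 0], [0.006, 0, 0, 0], [0.006, 0, 0, 0]])

```text
time: 14.6
tool_pos: [570.5, 83.6, 188.2]
tcp_rot: [-1.571, 0.001, 0.038]
contact_force: [-2.5, 0.2, 1.1]
grip_width: 0.4
```

>>> arm_command(deltas=[[0.006, 0.0005, 0, 0], [0.006, 0.001, 0, 0], [0.006, 0.0015, 0, 0], [0, 0, 0, 0]])

```text
time: 15.0
tool_pos: [588.9, 84.2, 184.8]
tcp_rot: [-1.571, -0.0, 0.038]
contact_force: [-0.4, 0.1, -0.6]
grip_width: 0.2
```

```bash
cat >> h.py <<'E'
def lever():
    s=vision.capture('side'); hsv=cv2.cvtColor(s['img'],cv2.COLOR_RGB2HSV)
    m=((hsv[...,0]<8)|(hsv[...,0]>172))&(hsv[...,1]>170)&(hsv[...,2]>70)
    m[:, :315]=0; m[250:]=0; m[:150]=0; m[:,400:]=0
    ys,xs=np.nonzero(m); print('red n',len(xs),'cen',xs.mean().round(1) if len(xs) else None,ys.mean().round(1) if len(xs) else None, 'bbox',(xs.min(),xs.max(),ys.min(),ys.max()) if len(xs) else None)
    for v in (0,.2,.4,.6,.8,1,1.2,1.3):
        f=lambda r:proj(s,(579.2+r*np.sin(v),82.6+.037*r*np.sin(v),146+r*np.cos(v))).round(1); print(v,'grip mid',f(64),'tip',f(90))
    return s
E
python3 -c "
from h import *
loc(); lever()"
```

```text
t 15.0 r 66.28743570768864 off -1.4278485817919713 yaw-stand 0.0012517874957307731 [588.9  84.2 184.8] [-0.4  0.1 -0.6]
red n 26 cen 350.3 204.6 bbox (np.int64(347), np.int64(354), np.int64(201), np.int64(208))
0 grip mid [342.5 201. ] tip [343.2 189.8]
0.2 grip mid [347.5 198. ] tip [350.4 185.6]
0.4 grip mid [352.1 196.2] tip [356.9 183.3]
0.6 grip mid [356.1 195.7] tip [362.6 182.9]
0.8 grip mid [359.4 196.5] tip [367.1 184.2]
1 grip mid [361.9 198.4] tip [370.4 187.1]
1.2 grip mid [363.5 201.4] tip [372.4 191.5]
1.3 grip mid [363.9 203.2] tip [373.  194.1]
```

The lever is moving, at about 0.4 rad. I continue along the arc.

>>> arm_command(deltas=[[0.006, 0.0015, -0.001, 0], [0.0055, 0.003, 0, 0], [0.005, 0.003, 0, 0], [0.005, 0.004, 0, 0], [0.0045, 0.004, 0, 0]])

```text
time: 15.55
tool_pos: [613.7, 84.4, 170.5]
tcp_rot: [-1.571, 0.001, 0.039]
contact_force: [-9.6, 0.6, 11.4]
grip_width: 0.0
```

>>> arm_command(deltas=[[0.004, 0.0045, 0, 0], [0.0035, 0.005, 0, 0], [0.003, 0.005, 0, 0], [0, 0, 0, 0]])

```text
time: 15.95
tool_pos: [624.2, 84.8, 156.4]
tcp_rot: [-1.571, 0.001, 0.039]
contact_force: [-8.3, 0.6, 9.5]
grip_width: 0.5
```

```bash
python3 -c "
from h import *
loc(); lever()"|head -2
```

```text
t 15.95 r 30.99203544407987 off -0.7326033946007168 yaw-stand 0.0015279194824841316 [624.2  84.8 156.4] [-8.3  0.6  9.5]
red n 19 cen 359.2 206.8 bbox (np.int64(354), np.int64(372), np.int64(194), np.int64(211))
```

>>> arm_command(deltas=[[0.002, 0.003, 0, 0], [0.001, 0.003, 0, 0], [0, 0.002, 0, 0], [0, 0.002, 0, 0], [0, 0, 0, 0]])

```text
time: 16.5
tool_pos: [627.7, 84.9, 148.2]
tcp_rot: [-1.571, -0.002, 0.039]
contact_force: [-10.5, 0.8, 18.0]
grip_width: 0.5
```

>>> arm_command(deltas=[[0, 0.001, 0, 0], [0, 0.001, 0, 0], [0, 0.001, 0, 0], [0, 0, 0, 0]])

```text
time: 16.9
tool_pos: [627.9, 85.0, 147.7]
tcp_rot: [-1.571, -0.004, 0.039]
contact_force: [-16.3, 1.0, 30.5]
grip_width: 0.0
```

The force rose to 30 N with no travel, which is the lever's stop at the expected height. I lift off and check.

>>> arm_command(deltas=[[0, -0.01, 0, 0], [0, -0.03, 0, 0], [0, -0.04, 0, 0], [0, -0.04, 0, 0], [0, -0.03, 0, 0]])

```text
time: 17.4
tool_pos: [628.8, 84.5, 294.9]
tcp_rot: [-1.571, -0.004, 0.038]
contact_force: [1.5, -0.2, 0.1]
grip_width: 0.3
```

>>> arm_command(deltas=[[0, 0, -0.045, 0], [0, 0, -0.045, 0], [0, 0, -0.045, 0], [0, 0, -0.045, 0], [0, 0, -0.045, 0]])

```text
time: 17.9
tool_pos: [636.8, -142.4, 292.0]
tcp_rot: [-1.571, -0.001, 0.038]
contact_force: [0.8, 0.6, 0.6]
grip_width: 0.2
```

```bash
python3 - <<'E'
from h import *
loc(); s=lever(); t=vision.capture('top')
for n in ('flask_clear','flask_amber','bottle','stopper','lid','strap_tail','lever_tip'):
  for m,c in (('t',t),('s',s)):
    for d in vision.find_in(c,n)[:1]: print(m,n,round(d['confidence'],2),toworld(c,d['xyz']).round())
im=np.hstack([cv2.resize(t['img'][140:290,270:420],(400,400)),cv2.resize(s['img'][180:330,270:420],(400,400))])
cv2.imwrite('pics/z.png',im[:,:,::-1])
E
```

```text
t 17.9 r 27.104428485161545 off 226.78479183890468 yaw-stand 0.001194517395338858 [ 636.8 -142.4  292. ] [0.8 0.6 0.6]
red n 219 cen 363.7 200.6 bbox (np.int64(353), np.int64(374), np.int64(191), np.int64(213))
0 grip mid [342.5 201. ] tip [343.2 189.8]
0.2 grip mid [347.5 198. ] tip [350.4 185.6]
0.4 grip mid [352.1 196.2] tip [356.9 183.3]
0.6 grip mid [356.1 195.7] tip [362.6 182.9]
0.8 grip mid [359.4 196.5] tip [367.1 184.2]
1 grip mid [361.9 198.4] tip [370.4 187.1]
1.2 grip mid [363.5 201.4] tip [372.4 191.5]
1.3 grip mid [363.9 203.2] tip [373.  194.1]
t flask_clear 0.82 [480. 197.  40.]
s flask_clear 0.74 [477. 193.  45.]
t flask_amber 0.9 [544. 284.  42.]
s flask_amber 0.85 [542. 284.  55.]
t bottle 0.75 [611. 226.  85.]
s bottle 0.61 [605. 216.  73.]
t stopper 0.75 [601. -25.  27.]
s stopper 0.5 [595. -22.  33.]
t lid 0.95 [522. -86.  15.]
s lid 0.9 [571.  62. 128.]
t strap_tail 0.93 [578.  85. 154.]
s strap_tail 0.58 [565.  82. 151.]
t lever_tip 0.67 [626.  82. 163.]
s lever_tip 0.82 [622.  85. 165.]
```

View pics/z.png

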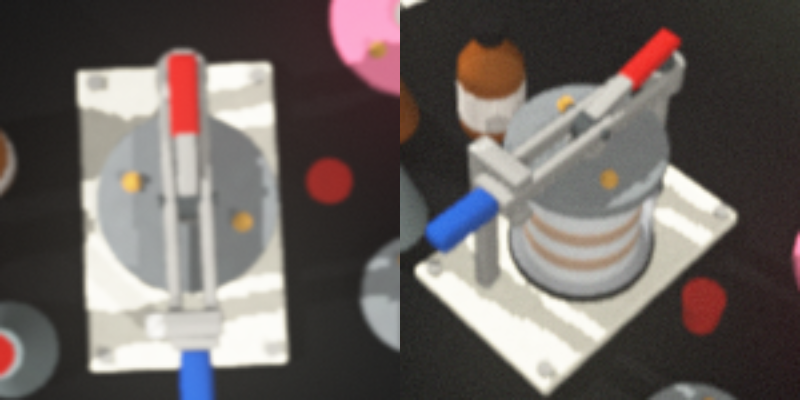

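```bash
python3 -c "
from h import *
loc(); job.close_job()"
```

```text
t 18.7 r 27.608320826764206 off 224.26055392830992 yaw-stand 0.0016859985974342698 [ 636.3 -139.9  292.3] [ 0.8 -0.5  0.6]
the job is handed in; nothing more can be done
```

I clamped the jar shut and handed the job in at 18.7 s. The strap is home in its keeper and the lever is fully down, with the gripper clear and about zero contact force. The interface gave no verdict.

- **Strap:** I pushed the blue tail round with the closed fingertips until the force rose to about 22 N at the stop. The pictures show it seated in the keeper.
- **Lever:** I pushed it over and down until the force rose to about 30 N with almost no further travel. The side view puts its value at roughly 1.26 (about ±0.05) against the 1.22 needed. That is an estimate, and I could not measure the cam's force on the lid directly.
- **Lid and bystanders:** The lid looks flat and centred in the last picture. The flasks, the bottle and the stopper are within measurement noise of where they started. I had no top-view start reading for the stopper, but the side view agrees within about 5 mm.

**What disagreed:**
- My first lever push passed over its tip without touching it. The closed fingertips appeared about 25 mm higher than the stated geometry, although the tool pose matched the wrist camera. I redid the push lower.
- In the last top view the network's best "lid" was the small grey look-alike on the bench, so I ignored that reading.
- In the last pictures its "strap_tail" points fell near the middle of the strap. I judged the strap from the picture and the force at its stop instead.

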